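Take the packing stack apart and put each piece in its own holder

ROBOT

A 6-joint arm with a two-finger parallel gripper is mounted at the origin on a cart in front of the work surface, level with it; the furniture and walls round the work are solid. World frame = base frame: x ahead of the robot, y to its left, z up, the work surface at z = 0. Lengths are in mm, angles in rad, forces in N, time in s.
With the tool pointing down it reaches from about 275 to 1000 mm from the base axis. Payload 8.4 kg.
Tool frame: the origin (TCP) lies midway between the tips of the shut fingers; the grasp point (between the pads) lies 19 mm behind it; z points along the fingers, y is the line along which they close (so a half turn about z gives the same grasp; the last joint's range is limited). The gripper opens to 85 mm and grips with 20 to 120 N. Pads are 22 mm wide; open, the fingers measure 114 mm over their backs; the gripper's body (76 mm by 85 mm) begins 54 mm behind the grasp point. The pads swing forward as they close: fully open they stand 13 mm farther back than shut.
Start: joints at [1.28, 0.353, 1.633, -0, 1.155, -0.002], TCP at [178, 599.119, 231.281] pointing down, gripper open.
Joint ranges: [-2.63, 2.63], [-0.92, 2.1], [0.06, 2.66], [-1.3, 4.44], [0, 2.69], [-3.02, 3.02]. Speed limits (rad/s): [2.22, 2.22, 2.79, 3.14, 3.14, 3.14].

INTERFACE

Orientations are given as [roll, pitch, yaw] about the fixed x, y, z axes, in that order (R = Rz(yaw) Ry(pitch) Rx(roll)).
In Python, from rig import telemetry, optics, r gives the robot as it stands.
- The arm moves only by the tool play_rows, never from a script. Its arguments are lists of equal length, an entry for each row: "dp": the shift along the tool's x, y, z in units of 40 mm (1.0 is 40 mm), a list of three; "rot": the turn, a rotation vector about the tool's x, y, z in units of 6 degrees (1.0 is 6 degrees), a list of three. In form: {"dp": [[tx, ty, tz], ...], "rot": [[ax, ay, az], ...]}. A call has 1 to 5 rows; each row is the pose to reach, as a shift and turn from the pose commanded when the call began, along the tool's axes at that moment; what a row does not reach only later rows make up. A row lasts 1/12 s, in which the tool goes at most 41.7 mm and 7.16 degrees, less where a joint would pass 70% of its speed; a pose out of reach is approached as far as the arm can. A call with a gripper value outside its range is refused whole. "fingers" is the opening, from 0 (shut) to 1 (fully open), set as the call begins (left out, the last holds). The fingers move at their own pace and stop on an object; "grip_force" is the grip in N (left out, the last holds). Time passes only in rows, so rows that repeat a pose let the fingers close. It gives the time, the measured TCP pose, the force, the opening and the grip force at its end, in the units of the state.
- telemetry.sense(): the state, without advancing time (a new reading comes with each control period).
- optics.grab_frame(name): name is "scene" or "top"; returns a dict with "color" (384x512x3 uint8, red, green, blue), "mtx" (3x3 intrinsics, pixels), "R" (3x3) and "t" (3): a world point X has camera coordinates R X + t. Camera axes: x right, y down, z forward; pixel columns grow to the right and rows downward; lengths in mm; the calibration is good to about 2 mm. A picture is of the moment at which its call begins. There is no depth.
- r.sign_off(): hands the job in; it is judged then, once.
The state is a dict: "clock": time; "qpos": joint angles; "qvel": joint speeds; "joint_efforts": joint torques, N m; "eef_pos": TCP position; "tcp_rot": TCP orientation; "contact_force": force on the tool from outside, world axes, zero at the start; "wrist_torque": the same for the moment, N m; "opening": opening from 0.0 (shut) to 1.0 (fully open); "grasp_force": force on a finger pad.
Only numpy, scipy, OpenCV 4.12 (cv2) and the standard library are available. Lean on these libraries where they do the work, as an engineer would, in place of code of your own. Each camera call takes 0.05 s, during which the arm holds its last target. There are 200 camera calls.

TASK

Take the stack apart one piece at a time from the top down: stand the brass bush upright inside the rim of the small round dish, then lay each timber flat in the cradle made for its length (shortest block in the shortest cradle, middle piece in the middle one, long thin board in the longest), centred between the end stops and in line with the cradle. Leave the tape measure and the spanner where they lie.

Things in the scene. Friction and masses are not known exactly. Their poses are not given: they have to be found in the camera images.
- bush: brass flanged bush with a bore, on top of the stack; its z axis points up: flange 34 mm diameter below, narrower neck above, 28 mm high in all. Loose, about 0.12 kg. Origin: centre of its underside (flange face). Can be taken from above from any side
- block: shortest and thickest piece of timber in the stack, 44 mm along its x, 85 mm along its y, 28 mm thick. Second from the top: the bush stands on it. Loose, about 0.1 kg. Origin: centre of its underside, z up, y along its length. Take it across its 44 mm width
- batten: middle piece of timber in the stack, 50 mm along its x, 110 mm along its y, 22 mm thick. Third from the top, under the block. Loose, about 0.1 kg. Origin: centre of its underside, z up, y along its length. Take it across its 50 mm width
- plank: longest and thinnest piece of timber, the bottom of the stack, on the trolley top, 60 mm along its x, 130 mm along its y, 12 mm thick. The batten lies on it. The pieces are a little twisted and shifted on one another. Loose, about 0.1 kg. Origin: centre of its underside, z up, y along its length. Take it across its 60 mm width
- bush_dish: small round grey painted dish for the bush, fixed: 66 mm outer diameter, 54 mm inside the rim, rim top 9 mm above the trolley top, floor 4 mm above it. Origin: centre of its underside, z up
- cradle_short: shortest grey cradle, fixed: a plate 6 mm thick, 119 mm along its y, 60 mm along its x, with an 8 mm thick stop across each y end, 8 mm higher than the plate. 103 mm free between the stops; long sides open. Origin: centre of its underside on the trolley top; a piece lying in it has its underside 6 mm above the origin. y runs stop to stop, z up
- cradle_mid: middle-length grey cradle, fixed: a plate 6 mm thick, 144 mm along its y, 66 mm along its x, with an 8 mm thick stop across each y end, 8 mm higher than the plate. 128 mm free between the stops; long sides open. Origin: centre of its underside on the trolley top; a piece lying in it has its underside 6 mm above the origin. y runs stop to stop, z up
- cradle_long: longest grey cradle, fixed: a plate 6 mm thick, 164 mm along its y, 76 mm along its x, with an 8 mm thick stop across each y end, 8 mm higher than the plate. 148 mm free between the stops; long sides open. Origin: centre of its underside on the trolley top; a piece lying in it has its underside 6 mm above the origin. y runs stop to stop, z up
- tape_rule: black tape measure, about 83 x 87 x 41 mm, loose, a bystander lying among the cradles: leave it. Origin: centre of its underside
- spanner: dark combination spanner, about 30 x 154 x 9 mm, loose, a bystander lying to the left of the work, beside the vice: leave it. Origin: centre of its underside, y along its length
Things that resemble listed ones, but are neither listed nor needed, are in the scene too. What is shaped like the bush but pink or purple is not meant.

How it is judged (in metres and radians):
On the way, in this order (a step that is already met when the one before it is completed fails the run):
1. the brass bush stands upright inside the rim of the round dish, released (z of bush in the frame of bush_dish between 0.001 and 0.007 m and angle between bush's own z axis and vertical below 0.1 rad and horizontal distance between bush and bush_dish below 0.013 m and contact force between the fingers and bush below 0.1 N), for 0.2 s.
2. the short block lies flat between the stops of the short cradle, released (z of block in the frame of cradle_short between 0.003 and 0.009 m and angle between block's own z axis and vertical below 0.1 rad and x of block in the frame of cradle_short between -0.014 and 0.014 m and y of block in the frame of cradle_short between -0.013 and 0.013 m and angle between the y axis of block and the y axis of cradle_short, either way round below 0.2 rad and contact force between the fingers and block below 0.1 N), for 0.2 s.
3. the middle piece lies flat between the stops of the middle cradle, released (z of batten in the frame of cradle_mid between 0.003 and 0.009 m and angle between batten's own z axis and vertical below 0.1 rad and x of batten in the frame of cradle_mid between -0.014 and 0.014 m and y of batten in the frame of cradle_mid between -0.013 and 0.013 m and angle between the y axis of batten and the y axis of cradle_mid, either way round below 0.2 rad and contact force between the fingers and batten below 0.1 N), for 0.2 s.
4. the long thin board lies flat between the stops of the long cradle, released (z of plank in the frame of cradle_long between 0.003 and 0.009 m and angle between plank's own z axis and vertical below 0.1 rad and x of plank in the frame of cradle_long between -0.014 and 0.014 m and y of plank in the frame of cradle_long between -0.013 and 0.013 m and angle between the y axis of plank and the y axis of cradle_long, either way round below 0.2 rad and contact force between the fingers and plank below 0.1 N), for 0.2 s.
At the end, for the whole second after the job is handed in: The bush is upright on the dish floor, within 13 mm of its centre; each timber lies flat on the plate of its own cradle (within 3 mm of seated height), within 13 mm of its centre along it and 14 mm across it, in line within 0.2 rad; everything released and at rest (all of step 1 and all of step 2 and all of step 3 and all of step 4 and linear speed of each of bush, block, batten, plank below 0.02 m/s and angular speed of each of bush, block, batten, plank below 0.2 rad/s); the robot touches nothing.
It fails at once if the tape measure was moved by more than 20 mm (distance of tape_rule from where it was at the start of the episode above 0.02 m).
It fails at once if the spanner was moved by more than 20 mm (distance of spanner from where it was at the start of the episode above 0.02 m).
It also fails if it takes over 112 s, if anything falls off the work surface, if the arm or the gripper's body presses on something with over 40 N, if the wrist force passes 120 N, or if a joint passes its speed limit or range.

## Working session

There is one attempt and no reset: what is moved stays moved. The work goes in short steps, Python scripts to look and compute and a tool call to move; the robot and the scene stay as the last step left them, time stands still between calls to the robot, and variables do not carry over. Pictures are saved under pics/ and viewed, at most 14 in all, crops included, and the job is handed in when it is done.

Besides the shell and the picture viewer there is one more tool, called after ">>>" as a command line: name --argument value ..., lists and objects as JSON in quotes. play_rows: Moves the arm, as the interface text tells. Its arguments: {"type":"object","properties":{"dp":{"type":"array"},"rot":{"type":"array"},"fingers":{"type":"number"},"grip_force":{"type":"number"}},"required":["dp","rot"]}

```bash
mkdir -p pics; ls; python3 - <<'E'
from rig import telemetry, optics, r
import cv2
s=telemetry.sense(); print(s)
for n in("scene","top"):
    f=optics.grab_frame(n); cv2.imwrite(f"pics/{n}0.png",f["color"][:,:,::-1]); print(f["mtx"],f["R"],f["t"])
E
```

```text
pics
{'clock': 0.0, 'qpos': array([ 1.27959846e+00,  3.53635037e-01,  1.63416041e+00,  1.29650287e-05,
        1.15513501e+00, -2.36976536e-03]), 'qvel': array([ 0.00319442, -0.00083162, -0.00188107, -0.00013019, -0.00077392,
       -0.00127483]), 'joint_efforts': array([ 1.22195805e-03, -6.05260348e+01, -3.42077565e+01, -5.79696393e-05,
        9.27429297e-03,  7.52773758e-05]), 'eef_pos': array([177.8615763 , 598.66897729, 230.55859862]), 'tcp_rot': array([-3.14025488e+00, -1.50242937e-05,  2.85275930e+00]), 'contact_force': array([ 0.25878396, -0.00569349, -0.43075148]), 'wrist_torque': array([-0.05718279, -0.03252519, -0.04793918]), 'grasp_force': 0.0, 'opening': 1.0015882548843844}
[[375.15614785   0.         262.34287907]
 [  0.         375.15614785 188.51370543]
 [  0.           0.           1.        ]] [[ 0.87142154 -0.49025011  0.01671313]
 [-0.34325456 -0.63376798 -0.6931915 ]
 [ 0.35042945  0.59832515 -0.72055966]] [-429.06499561  251.96512633  735.69337635]
[[431.43187817   0.         251.72654559]
 [  0.         431.43187817 190.31784745]
 [  0.           0.           1.        ]] [[-5.27669406e-04 -9.99976207e-01 -6.87799597e-03]
 [-9.98013599e-01  9.59899631e-04 -6.29915386e-02]
 [ 6.29966420e-02  6.83109481e-03 -9.97990360e-01]] [  13.67825589  519.32533778 1103.17229931]
```

```bash
python3 - <<'E'
import cv2
for n in("scene","top"):
    a=cv2.imread(f"pics/{n}0.png"); cv2.imwrite(f"pics/{n}0b.png",cv2.resize(a,(800,600),interpolation=cv2.INTER_CUBIC))
E
```

```text
(no output)
```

View pics/top0b.png

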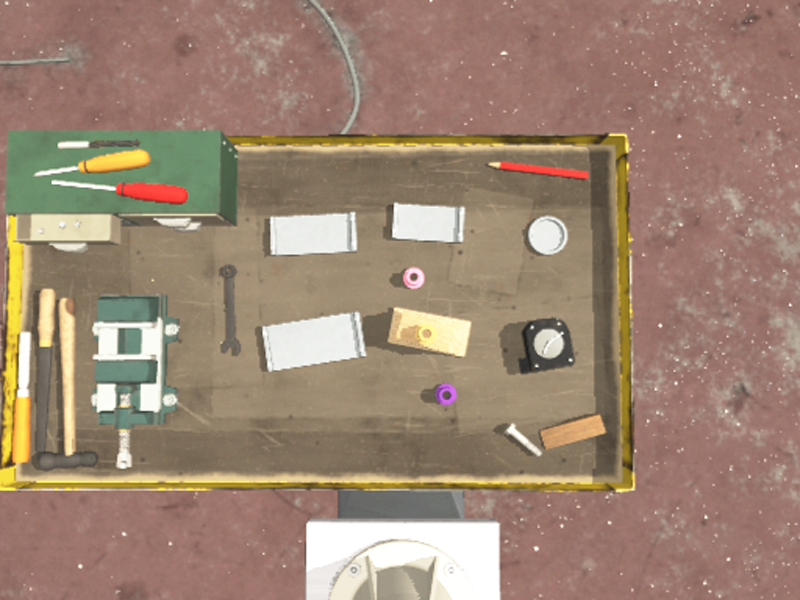

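View pics/scene0b.png

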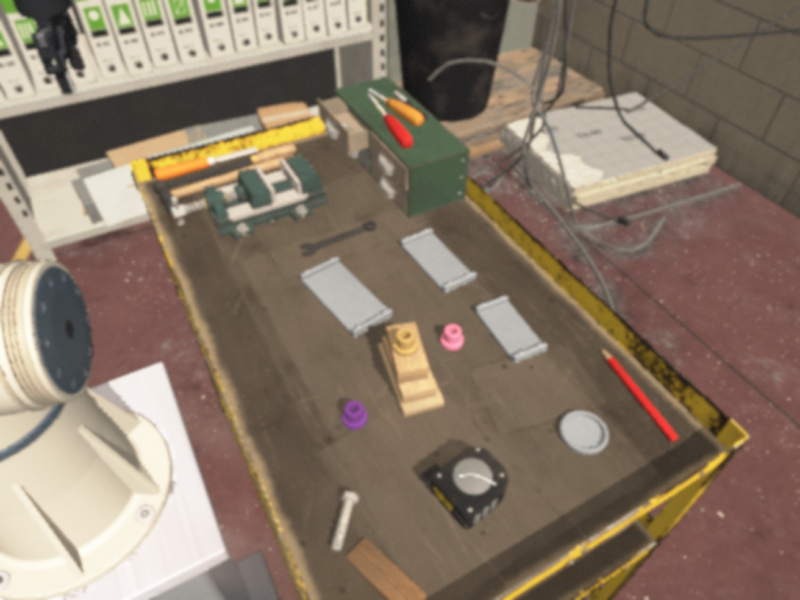

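```bash
cat > h.py <<'E'
import numpy as np, cv2
from rig import telemetry, optics, r
from scipy.spatial.transform import Rotation as Ro
def unproj(f,uv,z):
    uv=np.atleast_2d(uv).astype(float); K,R,t=f["mtx"],f["R"],f["t"]
    d=np.c_[uv,np.ones(len(uv))]@np.linalg.inv(K).T@R; c=-R.T@t
    return c+d*((z-c[2])/d[:,2])[:,None]
def proj(f,X):
    p=(np.atleast_2d(X)@f["R"].T+f["t"])@f["mtx"].T; return p[:,:2]/p[:,2:]
def crop(f,x0,y0,w,h,s,name,pts=None):
    a=cv2.resize(f["color"][y0:y0+h,x0:x0+w,::-1],None,fx=s,fy=s,interpolation=cv2.INTER_CUBIC)
    cv2.imwrite(name,a)
def box(c,yaw,L,W):  # corners, y along length; yaw = dir of length
    u=np.array([np.cos(yaw),np.sin(yaw)]);v=np.array([-u[1],u[0]])
    return np.array([c+a*u*L/2+b*v*W/2 for a,b in((1,1),(1,-1),(-1,-1),(-1,1))])
E
python3 - <<'E'
from h import *
f=optics.grab_frame("top"); g=optics.grab_frame("scene")
print("cam",-f["R"].T@f["t"],-g["R"].T@g["t"])
hsv=cv2.cvtColor(f["color"],cv2.COLOR_RGB2HSV)
m=((hsv[...,1]<40)&(hsv[...,2]>130)).astype(np.uint8)
n,l,st,ce=cv2.connectedComponentsWithStats(m)
for i in range(1,n):
    if st[i,4]>250 and 160<ce[i,0]<380 and 110<ce[i,1]<245:
        pts=cv2.findContours((l==i).astype(np.uint8),cv2.RETR_EXTERNAL,cv2.CHAIN_APPROX_NONE)[0][0][:,0]
        w=unproj(f,pts,8)[:,:2].astype(np.float32); (c,s,a)=cv2.minAreaRect(w)
        print(st[i],"c",c,"size",s,"ang",a, "centroid",unproj(f,ce[i],8)[0])
crop(f,235,185,80,55,10,"pics/c1.png"); crop(g,230,190,70,90,6,"pics/c2.png")
E
```

```text
cam [ 448.80481679    5.64355568 1133.7625015 ] [ 202.57603462 -490.84557933  711.94206703]
[ 251  129   47   26 1053] c (646.9421997070312, -44.65765380859375) size (120.59870910644531, 61.95444869995117) ang 85.85360717773438 centroid [646.86546331 -44.58591034   8.        ]
[ 172  135   57   29 1403] c (628.294677734375, 149.04837036132812) size (68.14163208007812, 146.46881103515625) ang 3.228590250015259 centroid [628.08109907 148.75007635   8.        ]
[338 138  25  25 501] c (625.7578735351562, -244.79052734375) size (62.958641052246094, 63.71021270751953) ang 89.2490463256836 centroid [ 625.44932325 -245.07710207    8.        ]
[ 168  199   67   39 1883] c (448.3079833984375, 146.8957061767578) size (77.15438079833984, 166.33506774902344) ang 9.051590919494629 centroid [447.95388402 146.91314847   8.        ]
[342 210  19  20 299] c (443.686767578125, -244.65390014648438) size (46.73445510864258, 49.36308670043945) ang 89.0656509399414 centroid [ 444.21467298 -244.46858119    8.        ]
```

View pics/c1.png

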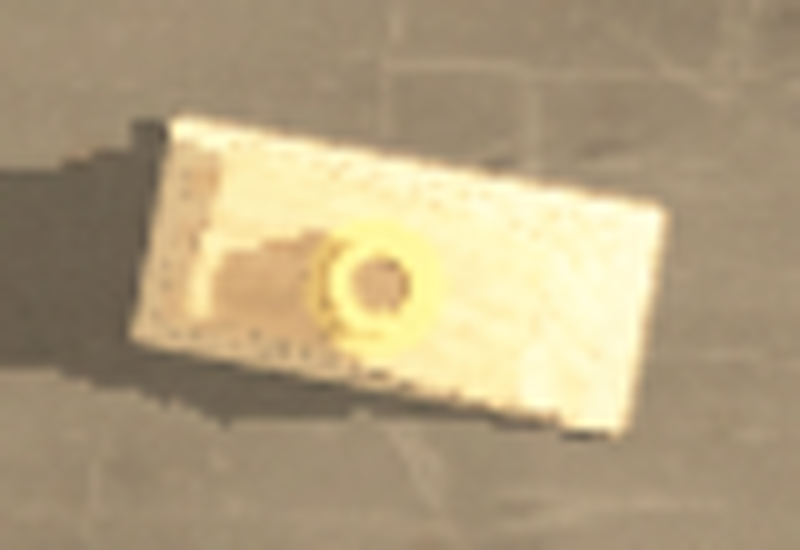

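View pics/c2.png

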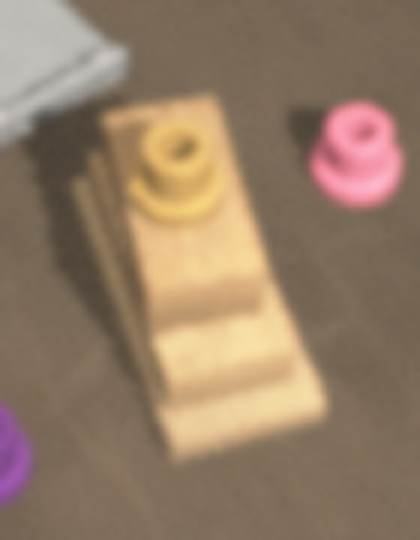

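```bash
python3 - <<'E'
from h import *
f=optics.grab_frame("top"); g=optics.grab_frame("scene")
T=lambda p:np.array(p)/10-0.5+.05+[235,185]
S=lambda p:np.array(p)/6-0.5+1/12+[230,190]
def q(n,w):
    w=w[:,:2]; print(n,np.round(w,1).tolist(),"mean",w.mean(0).round(1),"edges",[(round(np.linalg.norm(w[i]-w[i-1]),1),round(np.degrees(np.arctan2(*(w[i]-w[i-1])[::-1])),1)) for i in range(len(w))])
q("plank",unproj(f,T([(168,115),(665,205),(625,437),(133,335)]),12))
q("bush",unproj(f,T([(382,286)]),90)); q("bushS",unproj(g,S([(183,150)]),90))
q("blockS",unproj(g,S([(103,115),(218,97),(265,280),(150,305)]),62))
q("batS",unproj(g,S([(297,358),(166,380)]),34))
q("plankS",unproj(g,S([(328,405),(172,445)]),12))
E
```

```text
plank [[504.7, 14.3], [481.1, -114.8], [421.1, -104.0], [447.5, 23.4]] mean [463.6 -45.3] edges [(np.float64(57.9), np.float64(-9.1)), (np.float64(131.2), np.float64(-100.3)), (np.float64(61.0), np.float64(169.8)), (np.float64(130.1), np.float64(78.3))]
bush [[459.4, -38.0]] mean [459.4 -38. ] edges [(np.float64(0.0), np.float64(0.0))]
bushS [[462.5, -40.1]] mean [462.5 -40.1] edges [(np.float64(0.0), np.float64(0.0))]
blockS [[455.9, 9.9], [498.9, -3.1], [470.6, -86.5], [429.3, -76.5]] mean [463.7 -39. ] edges [(np.float64(90.4), np.float64(72.9)), (np.float64(44.9), np.float64(-16.8)), (np.float64(88.1), np.float64(-108.8)), (np.float64(42.5), np.float64(166.3))]
batS [[474.5, -104.8], [428.4, -90.3]] mean [451.4 -97.5] edges [(np.float64(48.4), np.float64(-17.4)), (np.float64(48.4), np.float64(162.6))]
plankS [[482.6, -115.5], [424.1, -102.9]] mean [ 453.3 -109.2] edges [(np.float64(59.9), np.float64(-12.2)), (np.float64(59.9), np.float64(167.8))]
```

```bash
cat >> h.py <<'E'
def state():
    s=telemetry.sense(); return np.array(s["eef_pos"]),np.degrees(s["tcp_rot"][2])
def plan(*wps,start=None):
    """wps: (x,y,z,yaw_deg). Prints one dp/rot per call (repeat it n rows); <=200 mm and 35 deg per call."""
    p,y=start or state(); p=p.copy()
    for w in wps:
        w=np.array(w,float); dy=(w[3]-y+180)%360-180
        k=int(max(1,np.ceil(max(np.linalg.norm(w[:3]-p)/200,abs(dy)/34))))
        p0,y0=p.copy(),y
        for i in range(1,k+1):
            t,ty=p0+(w[:3]-p0)*i/k,y0+dy*i/k
            R=Ro.from_euler("xyz",[180,0,y],degrees=True).as_matrix()
            d=np.round(R.T@(t-p)/40,2); a=np.round((y-ty)/6,2)
            n=int(np.ceil(max(np.linalg.norm(d)*40/41.7,abs(a)*6/7.16)))
            print("dp",d.tolist(),"rz",a,"rows",n); p=p+R@d*40; y=y-6*a
        print(" -> ",p.round(1),round(y,1))
E
python3 -c "
from h import *
plan((460,-40,180,90))"
```

```text
dp [-2.83, -3.33, 0.32] rz 3.06 rows 5
dp [-3.73, -2.26, 0.32] rz 3.06 rows 5
dp [-4.25, -0.98, 0.32] rz 3.06 rows 5
dp [-4.35, 0.42, 0.32] rz 3.06 rows 5
 ->  [460.2 -40.  179.9] 90.0
```

>>> play_rows --dp '[[-2.83,-3.33,0.32],[-2.83,-3.33,0.32],[-2.83,-3.33,0.32],[-2.83,-3.33,0.32],[-2.83,-3.33,0.32]]' --rot '[[0,0,3.06],[0,0,3.06],[0,0,3.06],[0,0,3.06],[0,0,3.06]]'

```text
clock: 0.72
eef_pos: [249.3, 433.8, 217.6]
tcp_rot: [-3.138, 0.002, 2.531]
contact_force: [-0.0, 0.5, -0.3]
opening: 1.001
grasp_force: 0.0
```

>>> play_rows --dp '[[-3.73,-2.26,0.32],[-3.73,-2.26,0.32],[-3.73,-2.26,0.32],[-3.73,-2.26,0.32],[-3.73,-2.26,0.32]]' --rot '[[0,0,3.06],[0,0,3.06],[0,0,3.06],[0,0,3.06],[0,0,3.06]]'

```text
clock: 1.13
eef_pos: [320.0, 275.3, 205.2]
tcp_rot: [-3.14, 0.002, 2.21]
contact_force: [0.5, -0.2, 0.1]
opening: 1.003
grasp_force: 0.0
```

>>> play_rows --dp '[[-4.25,-0.98,0.32],[-4.25,-0.98,0.32],[-4.25,-0.98,0.32],[-4.25,-0.98,0.32],[-4.25,-0.98,0.32]]' --rot '[[0,0,3.06],[0,0,3.06],[0,0,3.06],[0,0,3.06],[0,0,3.06]]'

```text
clock: 1.55
eef_pos: [391.3, 116.1, 192.9]
tcp_rot: [3.141, 0.001, 1.889]
contact_force: [-0.7, 0.9, 0.0]
opening: 0.997
grasp_force: 0.0
```

>>> play_rows --dp '[[-4.35,0.42,0.32],[-4.35,0.42,0.32],[-4.35,0.42,0.32],[-4.35,0.42,0.32],[-4.35,0.42,0.32]]' --rot '[[0,0,3.06],[0,0,3.06],[0,0,3.06],[0,0,3.06],[0,0,3.06]]'

```text
clock: 1.97
eef_pos: [463.1, -43.7, 180.2]
tcp_rot: [3.139, 0.001, 1.569]
contact_force: [0.4, -0.1, -0.2]
opening: 1.004
grasp_force: 0.0
```

```bash
python3 -c "
from h import *
optics.grab_frame('top');s=state();print(s)
plan((461,-39,120,90),(461,-39,69,90))"
```

```text
(array([462.41519413, -42.82583475, 180.02735992]), np.float64(89.84827997778106))
dp [0.1, -0.04, 1.5] rz -0.03 rows 2
 ->  [460.8 -38.8 120. ] 90.0
dp [-0.0, 0.0, 1.28] rz 0.0 rows 2
 ->  [460.8 -38.8  68.8] 90.0
```

>>> play_rows --dp '[[0.05,-0.02,0.75],[0.1,-0.04,1.5],[0.1,-0.04,1.5],[0.1,-0.04,1.5]]' --rot '[[0,0,0],[0,0,0],[0,0,0],[0,0,0]]'

```text
clock: 2.35
eef_pos: [457.4, -34.6, 119.4]
tcp_rot: [-3.138, -0.001, 1.572]
contact_force: [0.8, 0.1, 0.1]
opening: 0.995
grasp_force: 0.0
```

```bash
python3 -c "
from h import *
s=state();print(s)
g=optics.grab_frame('scene'); crop(g,220,130,90,110,5,'pics/c3.png')
plan((461,-39,69,90))"
```

```text
(array([457.35881814, -34.63837053, 119.44891264]), np.float64(90.08624189494564))
dp [-0.1, 0.06, 1.29] rz 0.01 rows 2
 ->  [461.  -38.9  69.1] 90.0
```

View pics/c3.png

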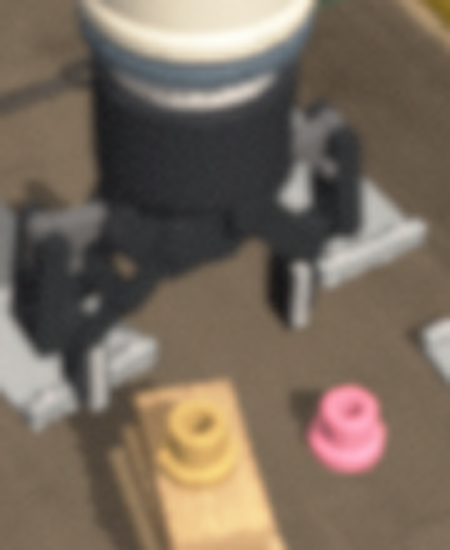

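>>> play_rows --dp '[[-0.09,0.08,0.4],[-0.09,0.08,0.9],[-0.09,0.08,1.27],[-0.09,0.08,1.27],[-0.09,0.08,1.27]]' --rot '[[0,0,0],[0,0,0],[0,0,0],[0,0,0],[0,0,0]]'

```text
clock: 2.82
eef_pos: [462.5, -39.0, 70.4]
tcp_rot: [3.141, 0.0, 1.572]
contact_force: [-0.0, 0.1, -0.3]
opening: 1.007
grasp_force: 0.0
```

>>> play_rows --dp '[[0,0,0],[0,0,0],[0,0,0],[0,0,0],[0,0,0]]' --rot '[[0,0,0],[0,0,0],[0,0,0],[0,0,0],[0,0,0]]' --fingers 0 --grip_force 30

```text
clock: 3.23
eef_pos: [462.0, -39.5, 70.0]
tcp_rot: [3.141, 0.0, 1.571]
contact_force: [-4.0, -0.5, 14.7]
opening: 0.349
grasp_force: 29.5
```

>>> play_rows --dp '[[0,0,0],[0,0,0],[0,0,0],[0,0,0],[0,0,0]]' --rot '[[0,0,0],[0,0,0],[0,0,0],[0,0,0],[0,0,0]]'

```text
clock: 3.65
eef_pos: [461.9, -39.5, 70.1]
tcp_rot: [3.141, -0.0, 1.571]
contact_force: [-2.9, 0.9, 11.9]
opening: 0.346
grasp_force: 29.4
```

```bash
python3 -c "
from h import *
g=optics.grab_frame('scene'); crop(g,220,160,80,80,7,'pics/c4.png')"
```

```text
(no output)
```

View pics/c4.png

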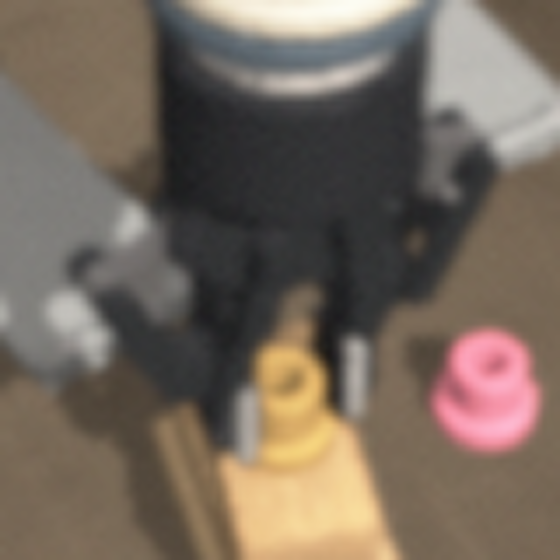

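>>> play_rows --dp '[[0,0,0],[0,0,0],[0,0,-0.1],[0,0,-0.17],[0,0,-0.17]]' --rot '[[0,0,0],[0,0,0],[0,0,0],[0,0,0],[0,0,0]]' --fingers 0.6

```text
clock: 4.12
eef_pos: [462.3, -39.5, 76.7]
tcp_rot: [3.141, 0.0, 1.571]
contact_force: [0.1, 0.2, 0.2]
opening: 0.602
grasp_force: 0.0
```

```bash
python3 -c "
from h import *
g=optics.grab_frame('scene'); crop(g,235,190,60,55,10,'pics/c5.png'); print(state())
a=lambda u,v,z: print(unproj(g,(u/7+220-.4,v/7+160-.4),z)[0].round(1))
a(292,378,90);a(294,438,70);a(245,458,70);a(355,412,70)"
```

```text
(array([462.19137234, -39.46806019,  76.48397352]), np.float64(90.01001617665678))
[466.2 -38.9  90. ]
[463.3 -46.   70. ]
[446.1 -45.6  70. ]
[485.3 -46.1  70. ]
```

View pics/c5.png

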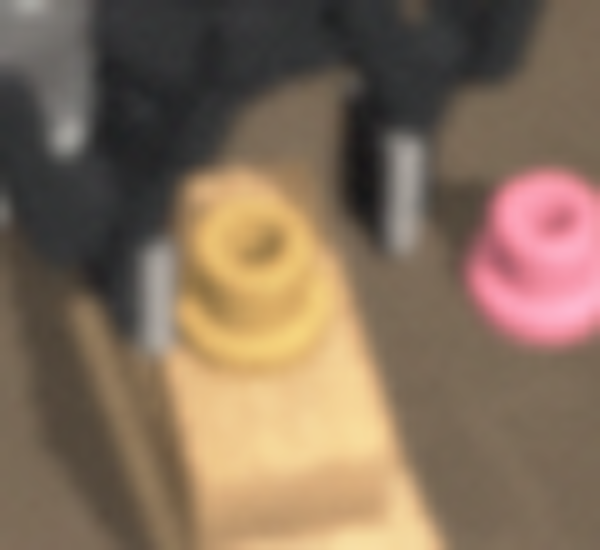

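>>> play_rows --dp '[[0,0.03,0],[0,0.03,0],[0,0.03,0],[0,0.03,0],[0,0.03,0]]' --rot '[[0,0,0],[0,0,0],[0,0,0],[0,0,0],[0,0,0]]' --fingers 0

```text
clock: 4.58
eef_pos: [463.2, -39.4, 76.3]
tcp_rot: [3.141, -0.0, 1.571]
contact_force: [-2.2, 0.0, 5.0]
opening: 0.318
grasp_force: 29.1
```

>>> play_rows --dp '[[0,0,0],[0,0,0],[0,0,0],[0,0,0]]' --rot '[[0,0,0],[0,0,0],[0,0,0],[0,0,0]]'

```text
clock: 4.92
eef_pos: [463.2, -39.4, 76.3]
tcp_rot: [3.141, -0.0, 1.571]
contact_force: [-1.7, -0.6, 5.5]
opening: 0.317
grasp_force: 29.1
```

>>> play_rows --dp '[[0,0,-0.3],[0,0,-0.9],[0,0,-1.6],[0,0,-1.6]]' --rot '[[0,0,0],[0,0,0],[0,0,0],[0,0,0]]'

```text
clock: 5.25
eef_pos: [465.5, -39.6, 143.8]
tcp_rot: [3.136, 0.0, 1.571]
contact_force: [2.4, -0.2, -1.1]
opening: 0.312
grasp_force: 28.9
```

```bash
python3 -c "
from h import *
print(state(), telemetry.sense()['opening']);plan((625.5,-245,130,90),(625.5,-245,50,90))
g=optics.grab_frame('scene'); f=optics.grab_frame('top');a=g['color'][130:250,220:340];b=f['color'][175:245,230:325]
b=cv2.resize(b,(380,280),interpolation=2)
a=cv2.resize(a,(410,410),interpolation=2);o=np.zeros((410,790,3),np.uint8);o[:,:410]=a;o[:280,410:]=b;cv2.imwrite('pics/c6.png',o[:,:,::-1])"
```

```text
(array([465.51117023, -39.63931606, 143.82097844]), np.float64(90.0155069053649)) 0.31173736560615484
dp [-2.57, 2.0, 0.17] rz 0.0 rows 4
dp [-2.57, 2.0, 0.18] rz 0.0 rows 4
 ->  [ 625.6 -245.2  129.8] 90.0
dp [0.0, -0.0, 2.0] rz 0.0 rows 2
 ->  [ 625.6 -245.2   49.8] 90.0
```

View pics/c6.png

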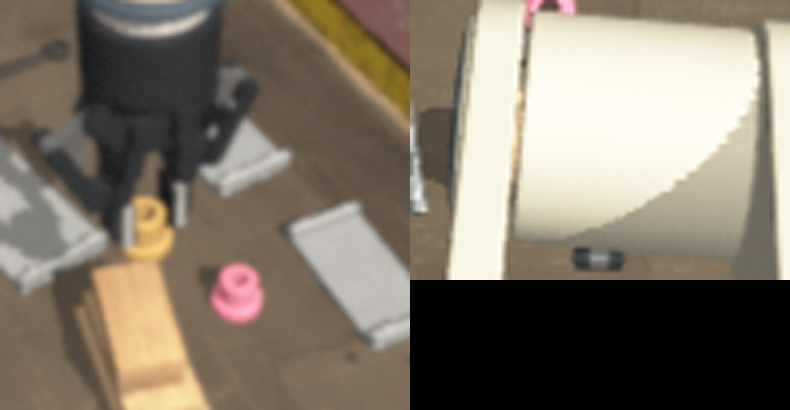

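>>> play_rows --dp '[[-0.65,0.5,0.0],[-1.5,1.2,0.1],[-2.57,2.0,0.17],[-2.57,2.0,0.17],[-2.57,2.0,0.17]]' --rot '[[0,0,0],[0,0,0],[0,0,0],[0,0,0],[0,0,0]]'

```text
clock: 5.77
eef_pos: [544.4, -144.7, 131.4]
tcp_rot: [-3.141, 0.0, 1.569]
contact_force: [0.4, 0.9, -2.5]
opening: 0.314
grasp_force: 29.0
```

>>> play_rows --dp '[[-0.65,0.5,0.0],[-1.5,1.2,0.1],[-2.4,1.9,0.18],[-2.57,2.0,0.18],[-2.57,2.0,0.18]]' --rot '[[0,0,0],[0,0,0],[0,0,0],[0,0,0],[0,0,0]]'

```text
clock: 6.18
eef_pos: [623.7, -246.9, 124.0]
tcp_rot: [-3.141, -0.0, 1.569]
contact_force: [-0.3, 0.7, -0.9]
opening: 0.313
grasp_force: 29.1
```

>>> play_rows --dp '[[0,0,0.6],[0,0,1.3],[0,0,2.0],[0,0,2.0],[0,0,2.0]]' --rot '[[0,0,0],[0,0,0],[0,0,0],[0,0,0],[0,0,0]]'

```text
clock: 6.6
eef_pos: [620.6, -243.1, 44.0]
tcp_rot: [-3.136, -0.002, 1.572]
contact_force: [0.3, -0.7, -1.3]
opening: 0.308
grasp_force: 29.2
```

```bash
python3 -c "
from h import *
print(state(), telemetry.sense()['opening']);plan((625.5,-245,19,90))
g=optics.grab_frame('scene'); crop(g,320,180,110,110,5,'pics/c7.png')"
```

```text
(array([ 620.55677732, -243.10884065,   44.0400253 ]), np.float64(90.0405253300833)) 0.30833878223491784
dp [-0.05, 0.12, 0.63] rz 0.01 rows 1
 ->  [ 625.4 -245.1   18.8] 90.0
```

View pics/c7.png

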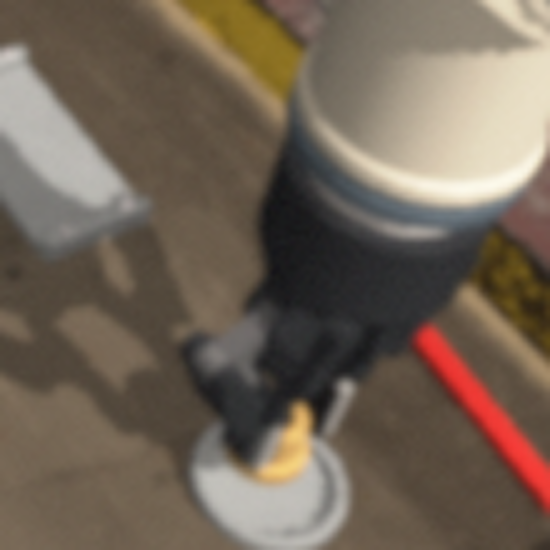

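>>> play_rows --dp '[[-0.03,0.08,0.2],[-0.05,0.1,0.45],[-0.05,0.1,0.45],[-0.05,0.1,0.45]]' --rot '[[0,0,0],[0,0,0],[0,0,0],[0,0,0]]'

```text
clock: 6.98
eef_pos: [626.9, -246.9, 27.9]
tcp_rot: [-3.141, -0.0, 1.571]
contact_force: [0.6, 0.1, -1.6]
opening: 0.312
grasp_force: 29.2
```

>>> play_rows --dp '[[0,0,0.05],[0,0,0.1],[0,0,0.1]]' --rot '[[0,0,0],[0,0,0],[0,0,0]]'

```text
clock: 7.23
eef_pos: [627.0, -247.0, 24.0]
tcp_rot: [-3.141, -0.0, 1.571]
contact_force: [0.1, 0.2, -2.4]
opening: 0.315
grasp_force: 29.2
```

>>> play_rows --dp '[[0.04,-0.03,0.05],[0.04,-0.03,0.1],[0.04,-0.03,0.12],[0.04,-0.03,0.12]]' --rot '[[0,0,0],[0,0,0],[0,0,0],[0,0,0]]'

```text
clock: 7.57
eef_pos: [625.7, -245.3, 19.0]
tcp_rot: [-3.141, -0.0, 1.571]
contact_force: [-0.1, 0.1, -1.4]
opening: 0.309
grasp_force: 29.2
```

>>> play_rows --dp '[[0,0,0.03],[0,0,0.03],[0,0,0.03]]' --rot '[[0,0,0],[0,0,0],[0,0,0]]'

```text
clock: 7.82
eef_pos: [626.0, -245.5, 18.4]
tcp_rot: [3.141, 0.0, 1.571]
contact_force: [-1.9, 0.6, 3.1]
opening: 0.318
grasp_force: 30.1
```

Contact with the dish floor. Release and rise.

>>> play_rows --dp '[[0,0,0],[0,0,0],[0,0,0],[0,0,0]]' --rot '[[0,0,0],[0,0,0],[0,0,0],[0,0,0]]' --fingers 0.6

```text
clock: 8.15
eef_pos: [625.9, -245.4, 18.0]
tcp_rot: [3.142, 0.0, 1.571]
contact_force: [0.1, 0.7, -0.1]
opening: 0.599
grasp_force: 0.0
```

>>> play_rows --dp '[[0,0,-0.3],[0,0,-1.0],[0,0,-1.9],[0,0,-2.8],[0,0,-2.8]]' --rot '[[0,0,0],[0,0,0],[0,0,0],[0,0,0],[0,0,0]]'

```text
clock: 8.57
eef_pos: [630.0, -247.0, 138.7]
tcp_rot: [3.131, 0.004, 1.571]
contact_force: [2.1, -0.9, 1.1]
opening: 0.605
grasp_force: 0.0
```

```bash
python3 -c "
from h import *
print(state())
plan((540,-145,140,75),(464,-39,120,75),(464,-39,80,75))"
```

```text
(array([ 630.01596534, -247.02216299,  138.65710109]), np.float64(90.01286662563142))
dp [2.55, -2.25, -0.03] rz 2.5 rows 4
 ->  [ 540.  -145.   139.9] 75.0
dp [2.07, -2.52, 0.5] rz 0.0 rows 4
 ->  [464.  -39.  119.9] 75.0
dp [-0.0, -0.0, 1.0] rz 0.0 rows 1
 ->  [464.  -39.   79.9] 75.0
```

>>> play_rows --dp '[[0.7,-0.6,0],[1.7,-1.5,0],[2.55,-2.25,0],[2.55,-2.25,0],[2.55,-2.25,0]]' --rot '[[0,0,0.6],[0,0,1.5],[0,0,2.5],[0,0,2.5],[0,0,2.5]]' --fingers 1.0

```text
clock: 8.98
eef_pos: [532.9, -140.9, 130.6]
tcp_rot: [-3.139, -0.0, 1.31]
contact_force: [0.2, -0.6, -0.1]
opening: 1.002
grasp_force: 0.0
```

```bash
python3 -c "
from h import *
print(state())
plan((464,-39,120,75),(464,-39,80,75))
g=optics.grab_frame('scene');a=g['color'][190:280,230:310];b=g['color'][240:310,330:410]
b=cv2.resize(b,(240,210),interpolation=2)
a=cv2.resize(a,(480,540),interpolation=2);o=np.zeros((540,720,3),np.uint8);o[:,:480]=a;o[:210,480:]=b;cv2.imwrite('pics/c8.png',o[:,:,::-1])"
```

```text
(array([ 532.89633706, -140.86751007,  130.59112131]), np.float64(75.08017667080928))
dp [2.02, -2.32, 0.26] rz 0.01 rows 3
 ->  [464.  -38.9 120.2] 75.0
dp [-0.0, -0.0, 1.0] rz 0.0 rows 1
 ->  [464.  -38.9  80.2] 75.0
```

View pics/c8.png

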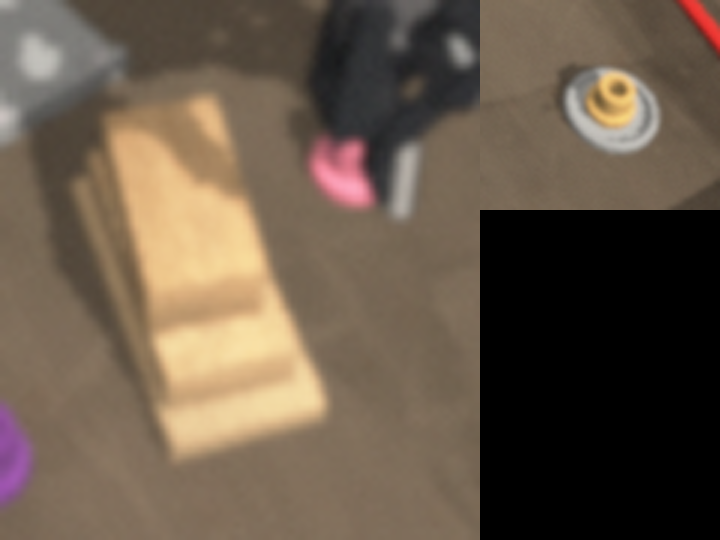

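>>> play_rows --dp '[[0.5,-0.6,0.05],[1.3,-1.5,0.15],[2.02,-2.32,0.26],[2.02,-2.32,0.26],[2.02,-2.32,0.26]]' --rot '[[0,0,0],[0,0,0],[0,0,0],[0,0,0],[0,0,0]]'

```text
clock: 9.45
eef_pos: [466.5, -40.2, 119.8]
tcp_rot: [-3.141, -0.0, 1.312]
contact_force: [-0.3, -0.1, 0.1]
opening: 0.998
grasp_force: 0.0
```

>>> play_rows --dp '[[0,0,0.4],[0,0,0.8],[0,0,0.8],[0,0,0.8]]' --rot '[[0,0,0],[0,0,0],[0,0,0],[0,0,0]]'

```text
clock: 9.78
eef_pos: [468.2, -42.3, 87.7]
tcp_rot: [-3.141, 0.0, 1.309]
contact_force: [0.3, 0.1, 0.2]
opening: 1.001
grasp_force: 0.0
```

```bash
python3 -c "
from h import *
print(state());plan((464,-39,38,75))
f=cv2.imread('pics/top0.png')[:,:,::-1];F=optics.grab_frame('top')
hsv=cv2.cvtColor(np.ascontiguousarray(f),cv2.COLOR_RGB2HSV)
m=(hsv[...,1]>80)&(hsv[...,0]>160)&(hsv[...,0]<=175); m[:165]=0;m[190:]=0
v,u=np.nonzero(m);print(len(u),unproj(F,(u.mean(),v.mean()),10))"
```

```text
(array([468.22230195, -42.32460784,  87.68317591]), np.float64(74.98675015367783))
dp [0.05, -0.12, 1.24] rz -0.0 rows 2
 ->  [464.1 -39.1  38.1] 75.0
27 [[549.26212494 -11.59807976  10.        ]]
```

>>> play_rows --dp '[[0.05,-0.12,0.4],[0.05,-0.12,0.9],[0.05,-0.12,1.24],[0.05,-0.12,1.24],[0.05,-0.12,1.24]]' --rot '[[0,0,0],[0,0,0],[0,0,0],[0,0,0],[0,0,0]]'

```text
clock: 10.25
eef_pos: [463.6, -38.6, 38.5]
tcp_rot: [-3.142, 0.0, 1.309]
contact_force: [-0.6, -0.4, -0.4]
opening: 0.998
grasp_force: 0.0
```

>>> play_rows --dp '[[0,0,0],[0,0,0],[0,0,0],[0,0,0],[0,0,0]]' --rot '[[0,0,0],[0,0,0],[0,0,0],[0,0,0],[0,0,0]]' --fingers 0 --grip_force 30

```text
clock: 10.67
eef_pos: [463.7, -38.3, 39.1]
tcp_rot: [3.14, -0.0, 1.309]
contact_force: [-1.1, -0.2, 8.1]
opening: 0.506
grasp_force: 29.7
```

>>> play_rows --dp '[[0,0,0],[0,0,0]]' --rot '[[0,0,0],[0,0,0]]'

```text
clock: 10.83
eef_pos: [463.7, -38.3, 39.1]
tcp_rot: [3.14, -0.0, 1.309]
contact_force: [-1.9, -0.9, 7.9]
opening: 0.508
grasp_force: 29.7
```

```bash
python3 -c "
from h import *
plan((464,-39,120,75),(646.5,-44.5,120,86),(646.5,-44.5,40,86))"
```

```text
dp [-0.01, 0.01, -2.02] rz 0.0 rows 2
 ->  [464.  -38.8 119.9] 75.0
dp [1.04, 4.44, -0.0] rz -1.83 rows 5
 ->  [646.3 -44.6 119.9] 86.0
dp [0.0, 0.0, 2.0] rz -0.0 rows 2
 ->  [646.3 -44.6  39.9] 86.0
```

>>> play_rows --dp '[[0,0,-0.3],[0,0,-0.9],[0,0,-1.6],[0,0,-2.0],[0,0,-2.0]]' --rot '[[0,0,0],[0,0,0],[0,0,0],[0,0,0],[0,0,0]]'

```text
clock: 11.25
eef_pos: [465.2, -38.4, 121.4]
tcp_rot: [3.136, -0.001, 1.309]
contact_force: [0.3, -0.8, -0.6]
opening: 0.511
grasp_force: 31.9
```

>>> play_rows --dp '[[0.2,0.7,0],[0.4,1.7,0],[0.6,2.6,0],[0.8,3.6,0],[1.04,4.44,0]]' --rot '[[0,0,-0.3],[0,0,-0.7],[0,0,-1.1],[0,0,-1.5],[0,0,-1.83]]'

```text
clock: 11.67
eef_pos: [647.3, -44.3, 117.2]
tcp_rot: [3.142, 0.0, 1.503]
contact_force: [0.4, -0.4, -0.1]
opening: 0.512
grasp_force: 31.8
```

>>> play_rows --dp '[[0,0,0],[0,0,0.4],[0,0,1.2],[0,0,1.7],[0,0,1.7]]' --rot '[[0,0,0],[0,0,0],[0,0,0],[0,0,0],[0,0,0]]'

```text
clock: 12.08
eef_pos: [641.4, -43.6, 44.7]
tcp_rot: [-3.133, 0.0, 1.501]
contact_force: [-0.6, 0.5, -1.9]
opening: 0.51
grasp_force: 31.8
```

```bash
python3 -c "
from h import *
plan((646.7,-44.6,18,86))
g=optics.grab_frame('scene');crop(g,260,130,120,110,5,'pics/c9.png');print(state())"
```

```text
dp [-0.01, 0.13, 0.67] rz -0.0 rows 1
 ->  [646.5 -44.4  17.9] 86.0
(array([642.73920678, -43.7691488 ,  47.0937499 ]), np.float64(85.99295511248653))
```

View pics/c9.png

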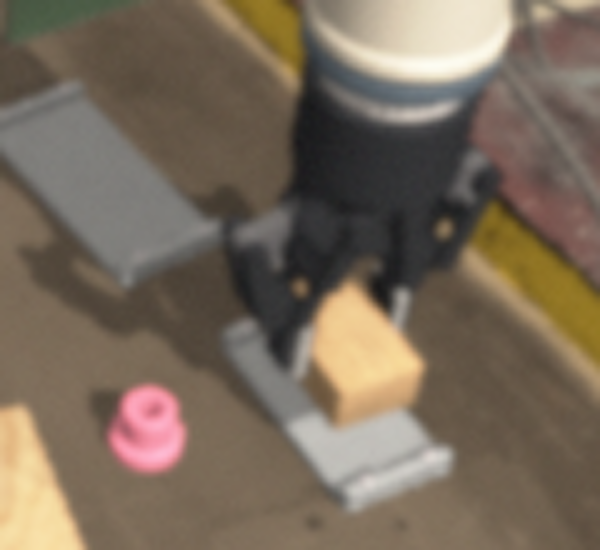

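>>> play_rows --dp '[[0,0,0.2],[0,0,0.5],[0,0,0.6],[0,0,0.6],[0,0,0.6]]' --rot '[[0,0,0],[0,0,0],[0,0,0],[0,0,0],[0,0,0]]'

```text
clock: 12.55
eef_pos: [645.4, -43.9, 26.2]
tcp_rot: [3.142, 0.0, 1.501]
contact_force: [0.8, -1.1, -1.3]
opening: 0.508
grasp_force: 31.9
```

```bash
python3 -c "
from h import *
g=optics.grab_frame('scene')
for p in((340,422),(425,380)): print(unproj(g,(p[0]/5+260-.4,p[1]/5+130-.4),42)[0].round(1))
plan((646.7,-44.6,11,86));print(state())"
```

```text
[621.9 -79.1  42. ]
[673.3 -77.3  42. ]
dp [-0.01, 0.03, 0.39] rz -0.0 rows 1
 ->  [646.8 -44.5  10.9] 86.0
(array([645.61581978, -43.9850864 ,  26.50957794]), np.float64(85.99191512355507))
```

```bash
cat >> h.py <<'E'
def fitend(c,yaw,W,L,H,zb,half=14):
    """offset of held timber along its length from TCP c, by scene silhouette of its near (-y) part"""
    g=optics.grab_frame("scene"); hsv=cv2.cvtColor(g["color"],cv2.COLOR_RGB2HSV)
    m=((hsv[...,0]>8)&(hsv[...,0]<25)&(hsv[...,1]>75)&(hsv[...,2]>110)).astype(np.uint8)
    def hull(a,b):
        u=np.array([np.cos(np.radians(yaw)),np.sin(np.radians(yaw))]);v=np.array([-u[1],u[0]])
        P=[[*(c[:2]+s*u+k*v*W/2),z] for s in(a,b) for k in(1,-1) for z in(zb,zb+H)]
        o=np.zeros(m.shape,np.uint8); cv2.fillConvexPoly(o,cv2.convexHull(proj(g,P).round().astype(np.int32)),1); return o
    roi=hull(-L/2-25,-half); res=[]
    for o in np.arange(-14,15,2):
        h=hull(o-L/2,-half); res.append((int(((h!=m)&(roi>0)).sum()),int(o)))
    print("roi",roi.sum(),"best",sorted(res)[:4],sorted(res)[-1])
E
python3 -c "
from h import *
p,y=state(); fitend(p,y,44,85,28,p[2]-5.1)"
```

```text
roi 598 best [(54, 4), (54, 6), (62, 8), (67, 2)] (200, -14)
```

>>> play_rows --dp '[[-0.05,0.03,0.1],[-0.1,0.03,0.2],[-0.1,0.03,0.28],[-0.1,0.03,0.28],[-0.1,0.03,0.28]]' --rot '[[0,0,0],[0,0,0],[0,0,0],[0,0,0],[0,0,0]]'

```text
clock: 13.07
eef_pos: [645.9, -48.1, 14.4]
tcp_rot: [-3.141, -0.0, 1.501]
contact_force: [0.4, -0.2, -1.3]
opening: 0.506
grasp_force: 31.9
```

>>> play_rows --dp '[[0,0,0.04],[0,0,0.08],[0,0,0.08]]' --rot '[[0,0,0],[0,0,0],[0,0,0]]'

```text
clock: 13.32
eef_pos: [646.1, -47.9, 11.4]
tcp_rot: [-3.141, -0.0, 1.501]
contact_force: [-0.2, 0.8, -1.4]
opening: 0.512
grasp_force: 31.9
```

>>> play_rows --dp '[[0,0,0.03],[0,0,0.03],[0,0,0.03]]' --rot '[[0,0,0],[0,0,0],[0,0,0]]'

```text
clock: 13.57
eef_pos: [646.2, -48.0, 11.2]
tcp_rot: [3.142, 0.0, 1.501]
contact_force: [-3.3, 0.6, 5.4]
opening: 0.511
grasp_force: 32.6
```

Seated. Release, rise, and move back toward the stack, then check from the top camera.

>>> play_rows --dp '[[0,0,0],[0,0,0],[0,0,0],[0,0,0]]' --rot '[[0,0,0],[0,0,0],[0,0,0],[0,0,0]]' --fingers 0.75

```text
clock: 13.9
eef_pos: [646.3, -48.0, 10.4]
tcp_rot: [3.142, -0.0, 1.501]
contact_force: [0.5, -0.1, 0.2]
opening: 0.751
grasp_force: 0.0
```

>>> play_rows --dp '[[0,0,-0.3],[0,0,-1.0],[0,0,-1.9],[0,0,-2.5],[0,0,-2.5]]' --rot '[[0,0,0],[0,0,0],[0,0,0],[0,0,0],[0,0,0]]'

```text
clock: 14.32
eef_pos: [649.8, -48.3, 117.0]
tcp_rot: [3.133, 0.0, 1.501]
contact_force: [1.9, -0.4, 0.2]
opening: 0.751
grasp_force: 0.0
```

>>> play_rows --dp '[[0,-1,0],[0,-2,0],[0,-3.0,0],[0,-4.0,0],[0,-4.7,0]]' --rot '[[0,0,0.5],[0,0,0.9],[0,0,1.4],[0,0,1.8],[0,0,2.0]]'

```text
clock: 14.73
eef_pos: [454.5, -34.6, 110.2]
tcp_rot: [-3.139, 0.001, 1.289]
contact_force: [0.3, 0.7, -1.1]
opening: 0.75
grasp_force: 0.0
```

>>> play_rows --dp '[[-1,-0.3,-0.5],[-1.8,-0.8,-1.0],[-2.7,-1.2,-1.0],[-3.6,-1.5,-1.0],[-4.4,-1.5,-1.0]]' --rot '[[0,0,0],[0,0,0],[0,0,0],[0,0,0],[0,0,0]]'

```text
clock: 15.15
eef_pos: [349.4, -188.0, 151.0]
tcp_rot: [-3.141, 0.0, 1.292]
contact_force: [1.4, -0.8, 0.3]
opening: 0.752
grasp_force: 0.0
```

```bash
python3 -c "
from h import *
print(state())
f=optics.grab_frame('top');g=optics.grab_frame('scene')
b=cv2.resize(f['color'][125:240,235:315],(400,575),interpolation=2);a=cv2.resize(g['color'][180:275,225:360],(400,281),interpolation=2)
o=np.zeros((575,800,3),np.uint8);o[:,:400]=b;o[:281,400:]=a;cv2.imwrite('pics/d1.png',o[:,:,::-1])"
```

```text
(array([ 349.35495154, -188.00191308,  151.02827454]), np.float64(74.03366553783387))
```

View pics/d1.png

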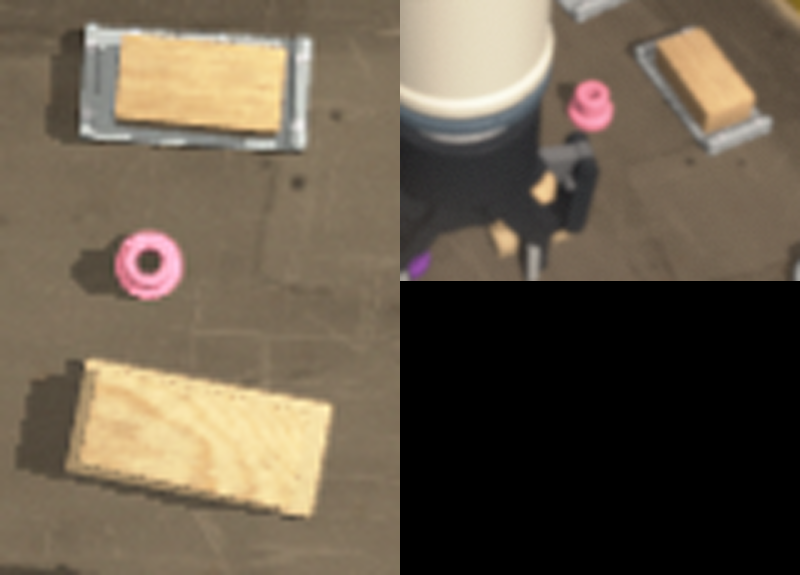

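```bash
python3 -c "
from h import *
f=optics.grab_frame('top')
T=lambda u,v:(u/5+235-.4,v/5+125-.4)
for p in((98,360),(330,405),(310,517),(70,470)): print(unproj(f,T(*p),12)[0].round(1),unproj(f,T(*p),34)[0].round(1))
for p in((122,36),(285,46),(279,132),(116,121)): print(unproj(f,T(*p),34)[0].round(1))
plan((465,-45,110,75.5),(465,-45,50,75.5))"
```

```text
[503.2   6.9  12. ] [502.2   6.9  34. ]
[ 479.7 -113.6   12. ] [ 479.1 -111.3   34. ]
[ 421.7 -102.8   12. ] [ 422.3 -100.7   34. ]
[446.1  21.5  12. ] [446.1  21.2  34. ]
[669.2  -5.6  34. ]
[663.9 -89.5  34. ]
[619.3 -86.2  34. ]
[625.1  -2.5  34. ]
dp [4.25, 1.71, 1.02] rz -0.29 rows 5
 ->  [465.1 -45.1 110.2] 75.5
dp [0.0, -0.0, 1.5] rz -0.0 rows 2
 ->  [465.1 -45.1  50.2] 75.5
```

>>> play_rows --dp '[[0.8,0.3,0.2],[1.7,0.7,0.4],[2.6,1.1,0.7],[3.5,1.5,0.9],[4.25,1.71,1.02]]' --rot '[[0,0,0],[0,0,0],[0,0,-0.1],[0,0,-0.2],[0,0,-0.29]]' --fingers 0.9

```text
clock: 15.72
eef_pos: [467.0, -39.8, 109.0]
tcp_rot: [3.141, -0.0, 1.323]
contact_force: [0.1, -0.8, 0.2]
opening: 0.899
grasp_force: 0.0
```

>>> play_rows --dp '[[0,0,0.1],[0,0,0.6],[0,0,1.4],[0,0,1.4],[0,0,1.4]]' --rot '[[0,0,0],[0,0,0],[0,0,0],[0,0,0],[0,0,0]]'

```text
clock: 16.13
eef_pos: [463.4, -42.1, 52.8]
tcp_rot: [-3.137, 0.001, 1.323]
contact_force: [0.8, -0.0, -1.2]
opening: 0.904
grasp_force: 0.0
```

```bash
python3 -c "
from h import *
print(state());plan((465,-45,15.5,75.5))"
```

```text
(array([463.41441522, -42.1246009 ,  52.79972898]), np.float64(75.78391559941349))
dp [-0.06, 0.06, 0.93] rz 0.05 rows 1
 ->  [465.2 -45.   15.6] 75.5
```

>>> play_rows --dp '[[-0.04,0.04,0.3],[-0.04,0.04,0.6],[-0.05,0.04,0.92],[-0.05,0.04,0.92],[-0.05,0.04,0.92]]' --rot '[[0,0,0],[0,0,0],[0,0,0],[0,0,0],[0,0,0]]'

```text
clock: 16.55
eef_pos: [466.5, -45.3, 18.0]
tcp_rot: [3.141, -0.0, 1.322]
contact_force: [0.1, 0.2, 0.4]
opening: 0.897
grasp_force: 0.0
```

>>> play_rows --dp '[[0,0,0],[0,0,0],[0,0,0],[0,0,0],[0,0,0]]' --rot '[[0,0,0],[0,0,0],[0,0,0],[0,0,0],[0,0,0]]' --fingers 0 --grip_force 30

```text
clock: 16.97
eef_pos: [466.7, -45.3, 18.1]
tcp_rot: [3.14, -0.0, 1.322]
contact_force: [-2.2, 0.4, 9.6]
opening: 0.577
grasp_force: 29.7
```

>>> play_rows --dp '[[0,0,0],[0,0,0]]' --rot '[[0,0,0],[0,0,0]]'

```text
clock: 17.13
eef_pos: [466.8, -45.3, 18.1]
tcp_rot: [3.14, -0.0, 1.322]
contact_force: [-2.0, -1.0, 9.8]
opening: 0.578
grasp_force: 29.7
```

>>> play_rows --dp '[[0,0,-0.2],[0,0,-0.7],[0,0,-1.5],[0,0,-2.3],[0,0,-2.7]]' --rot '[[0,0,0],[0,0,0],[0,0,0],[0,0,0],[0,0,0]]' --grip_force 40

```text
clock: 17.55
eef_pos: [467.5, -45.4, 128.8]
tcp_rot: [3.138, -0.001, 1.322]
contact_force: [1.0, 1.5, -1.8]
opening: 0.572
grasp_force: 44.2
```

>>> play_rows --dp '[[0,0,0],[0,0,0]]' --rot '[[0,0,0],[0,0,0]]'

```text
clock: 17.72
eef_pos: [466.8, -45.3, 126.1]
tcp_rot: [3.139, -0.0, 1.322]
contact_force: [-0.0, 1.0, -2.3]
opening: 0.571
grasp_force: 44.2
```

```bash
python3 -c "
from h import *
p,y=state(); print(p,y); fitend(p,y,50,110,22,p[2]-6.1); plan((628.3,149,120,93.2),(628.3,149,40,93.2))"
```

```text
[466.82445258 -45.33490554 126.14476067] 75.73164706561565
roi 960 best [(167, -12), (173, -14), (175, -10), (179, -6)] (326, 14)
dp [2.85, 1.37, 0.06] rz -1.46 rows 4
dp [2.62, 1.79, 0.07] rz -1.45 rows 4
 ->  [628.5 149.2 119.8] 93.2
dp [-0.0, -0.0, 2.0] rz -0.0 rows 2
 ->  [628.5 149.2  39.8] 93.2
```

>>> play_rows --dp '[[0.6,0.3,0],[1.4,0.7,0],[2.3,1.1,0.05],[2.85,1.37,0.06],[2.85,1.37,0.06]]' --rot '[[0,0,-0.3],[0,0,-0.7],[0,0,-1.2],[0,0,-1.46],[0,0,-1.46]]'

```text
clock: 18.18
eef_pos: [549.8, 54.9, 120.9]
tcp_rot: [3.141, -0.001, 1.478]
contact_force: [0.4, -0.7, -0.6]
opening: 0.576
grasp_force: 44.1
```

>>> play_rows --dp '[[0.6,0.4,0],[1.4,1.0,0],[2.3,1.6,0.05],[2.62,1.79,0.07],[2.62,1.79,0.07]]' --rot '[[0,0,-0.3],[0,0,-0.7],[0,0,-1.2],[0,0,-1.45],[0,0,-1.45]]'

```text
clock: 18.6
eef_pos: [629.7, 151.7, 117.5]
tcp_rot: [-3.14, -0.0, 1.63]
contact_force: [-0.4, -0.1, -2.0]
opening: 0.574
grasp_force: 44.1
```

>>> play_rows --dp '[[0,0,0.1],[0,0,0.7],[0,0,1.4],[0,0,2.0],[0,0,2.0]]' --rot '[[0,0,0],[0,0,0],[0,0,0],[0,0,0],[0,0,0]]'

```text
clock: 19.02
eef_pos: [623.4, 146.7, 34.0]
tcp_rot: [-3.132, 0.002, 1.625]
contact_force: [-2.7, -0.1, -1.4]
opening: 0.575
grasp_force: 44.0
```

>>> play_rows --dp '[[0,0,0],[0,0,0],[0,0,0]]' --rot '[[0,0,0],[0,0,0],[0,0,0]]'

```text
clock: 19.27
eef_pos: [629.5, 148.9, 41.3]
tcp_rot: [3.14, -0.0, 1.626]
contact_force: [0.3, -0.8, -1.4]
opening: 0.572
grasp_force: 44.0
```

```bash
python3 -c "
from h import *
p,y=state(); print(p,y); fitend(p,y,50,110,22,p[2]-6.1); plan((628.3,149,20,93.2))
g=optics.grab_frame('scene');crop(g,220,110,120,100,6,'pics/d2.png')"
```

```text
[629.54022555 148.85231138  41.26429721] 93.15380581471851
roi 551 best [(46, 4), (48, 6), (51, 8), (54, 0)] (147, -14)
dp [0.0, -0.03, 0.53] rz -0.01 rows 1
 ->  [628.5 149.   20.2] 93.2
```

>>> play_rows --dp '[[-0.04,-0.03,0.2],[-0.04,-0.03,0.4],[-0.04,-0.03,0.65],[-0.04,-0.03,0.65],[-0.04,-0.03,0.65]]' --rot '[[0,0,0],[0,0,0],[0,0,0],[0,0,0],[0,0,0]]'

```text
clock: 19.78
eef_pos: [627.0, 147.4, 12.5]
tcp_rot: [-3.14, 0.0, 1.627]
contact_force: [-0.1, -0.7, -1.0]
opening: 0.574
grasp_force: 44.8
```

>>> play_rows --dp '[[0,0,0.04],[0,0,0.04],[0,0,0.04]]' --rot '[[0,0,0],[0,0,0],[0,0,0]]'

```text
clock: 20.03
eef_pos: [627.3, 147.4, 11.9]
tcp_rot: [-3.141, 0.0, 1.627]
contact_force: [-1.1, 0.1, 2.3]
opening: 0.573
grasp_force: 45.2
```

>>> play_rows --dp '[[0,0,0],[0,0,0],[0,0,0],[0,0,0]]' --rot '[[0,0,0],[0,0,0],[0,0,0],[0,0,0]]' --fingers 0.8

```text
clock: 20.37
eef_pos: [627.7, 147.4, 12.0]
tcp_rot: [3.142, -0.0, 1.626]
contact_force: [0.3, 0.4, 0.1]
opening: 0.8
grasp_force: 0.0
```

>>> play_rows --dp '[[0,0,-0.3],[0,0,-1.0],[0,0,-1.9],[0,0,-2.7],[0,0,-3.2]]' --rot '[[0,0,0],[0,0,0],[0,0,0],[0,0,0],[0,0,0]]'

```text
clock: 20.78
eef_pos: [629.0, 147.8, 144.6]
tcp_rot: [3.137, -0.001, 1.627]
contact_force: [0.5, -0.2, 0.4]
opening: 0.801
grasp_force: 0.0
```

>>> play_rows --dp '[[-0.8,-0.6,0],[-1.7,-1.2,0],[-2.6,-1.8,0],[-3.3,-2.4,0],[-4.0,-3,0]]' --rot '[[0,0,0.5],[0,0,1],[0,0,1.5],[0,0,2],[0,0,2.3]]'

```text
clock: 21.2
eef_pos: [515.4, -20.5, 141.0]
tcp_rot: [3.141, 0.0, 1.383]
contact_force: [0.7, 0.4, 0.8]
opening: 0.801
grasp_force: 0.0
```

>>> play_rows --dp '[[-0.8,-0.6,0],[-1.7,-1.2,0],[-2.6,-1.8,0],[-3.3,-2.4,0],[-3.8,-3,0]]' --rot '[[0,0,0],[0,0,0],[0,0,0],[0,0,0],[0,0,0]]'

```text
clock: 21.62
eef_pos: [369.1, -147.9, 140.9]
tcp_rot: [3.141, 0.001, 1.385]
contact_force: [0.5, -1.4, -0.1]
opening: 0.798
grasp_force: 0.0
```

```bash
cat >> h.py <<'E'
def wood(zs):
    f=optics.grab_frame("top"); hsv=cv2.cvtColor(f["color"],cv2.COLOR_RGB2HSV)
    m=((hsv[...,0]>8)&(hsv[...,0]<28)&(hsv[...,1]>60)&(hsv[...,2]>150)).astype(np.uint8)
    m=cv2.morphologyEx(m,cv2.MORPH_OPEN,np.ones((3,3)))
    n,l,st,ce=cv2.connectedComponentsWithStats(m)
    for i in range(1,n):
        if st[i,4]>100 and 150<ce[i,0]<370 and 110<ce[i,1]<250:
            pts=cv2.findContours((l==i).astype(np.uint8),cv2.RETR_EXTERNAL,cv2.CHAIN_APPROX_NONE)[0][0][:,0]
            for z in zs: print(st[i],"z",z,[np.round(q,1) for q in cv2.minAreaRect(unproj(f,pts,z)[:,:2].astype(np.float32))])
E
python3 -c "
from h import *
print(state()); wood((12,28))
f=optics.grab_frame('top');cv2.imwrite('pics/d3.png',cv2.resize(f['color'][110:250,160:360,::-1],(800,560),interpolation=2))"
```

```text
(array([ 369.14162741, -147.88430669,  140.87916224]), np.float64(79.36736396728695))
[258 132  34  19 562] z 12 [array([648.8, -46.9]), array([87.1, 44.6]), np.float64(84.6)]
[258 132  34  19 562] z 28 [array([646. , -46.2]), array([85.9, 44. ]), np.float64(84.6)]
[178 139  44  21 821] z 12 [array([628.3, 150.9]), array([ 50.9, 112.6]), np.float64(3.8)]
[178 139  44  21 821] z 28 [array([625.8, 148.8]), array([ 50.1, 111. ]), np.float64(3.8)]
[ 249  197   53   31 1204] z 12 [array([463.7, -46.2]), array([131.7,  62.1]), np.float64(79.1)]
[ 249  197   53   31 1204] z 28 [array([463.4, -45.5]), array([129.8,  61.2]), np.float64(79.1)]
```

View pics/d3.png

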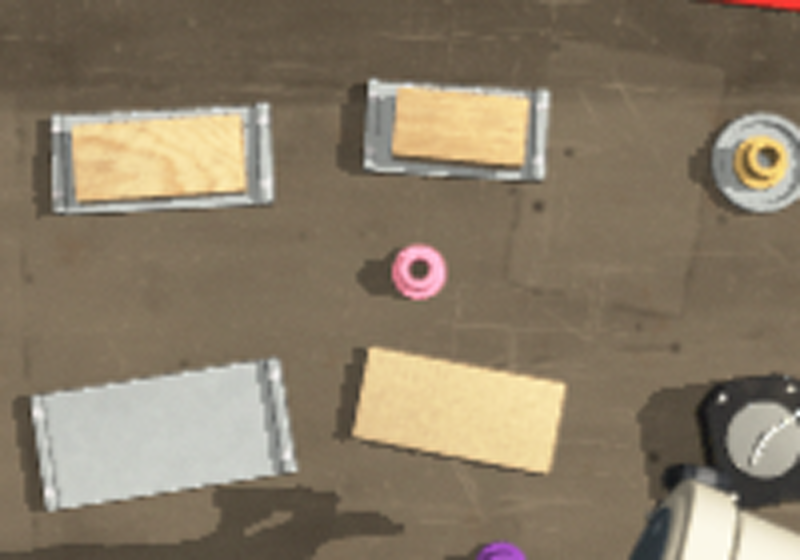

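```bash
python3 -c "
from h import *
plan((463.7,-46,60,79))"
```

```text
dp [2.94, 1.91, 2.01] rz 0.04 rows 4
 ->  [463.8 -46.2  60. ] 79.0
```

>>> play_rows --dp '[[0.7,0.5,0.3],[1.5,1.0,0.9],[2.4,1.5,1.5],[2.94,1.91,2.0],[2.94,1.91,2.0]]' --rot '[[0,0,0],[0,0,0],[0,0,0],[0,0,0],[0,0,0]]' --fingers 1.0

```text
clock: 22.13
eef_pos: [470.8, -41.2, 57.4]
tcp_rot: [-3.141, -0.001, 1.388]
contact_force: [-0.6, -0.7, 0.2]
opening: 1.0
grasp_force: 0.0
```

>>> play_rows --dp '[[0,0,0],[0,0,0.4],[0,0,0.8],[0,0,0.8],[0,0,0.8]]' --rot '[[0,0,0],[0,0,0],[0,0,0],[0,0,0],[0,0,0]]'

```text
clock: 22.55
eef_pos: [467.0, -45.2, 28.8]
tcp_rot: [-3.141, 0.0, 1.385]
contact_force: [0.3, -0.2, -0.4]
opening: 0.999
grasp_force: 0.0
```

```bash
python3 -c "
from h import *
print(state());plan((463.7,-46,-1,79))"
```

```text
(array([466.98686177, -45.19435942,  28.75828309]), np.float64(79.35839225316137))
dp [-0.03, -0.08, 0.74] rz 0.06 rows 1
 ->  [463.6 -45.8  -0.8] 79.0
```

>>> play_rows --dp '[[-0.03,-0.07,0.25],[-0.03,-0.07,0.5],[-0.03,-0.07,0.72],[-0.03,-0.07,0.72],[-0.03,-0.07,0.72]]' --rot '[[0,0,0.05],[0,0,0.05],[0,0,0.05],[0,0,0.05],[0,0,0.05]]'

```text
clock: 22.97
eef_pos: [464.4, -45.5, -0.8]
tcp_rot: [-3.141, 0.0, 1.38]
contact_force: [-0.2, -0.5, 0.6]
opening: 1.002
grasp_force: 0.0
```

>>> play_rows --dp '[[0,0,0],[0,0,0],[0,0,0],[0,0,0],[0,0,0]]' --rot '[[0,0,0],[0,0,0],[0,0,0],[0,0,0],[0,0,0]]' --fingers 0 --grip_force 30

```text
clock: 23.38
eef_pos: [464.8, -45.5, -0.2]
tcp_rot: [3.141, -0.0, 1.381]
contact_force: [-0.7, 1.0, 5.5]
opening: 0.688
grasp_force: 31.7
```

>>> play_rows --dp '[[0,0,-0.1],[0,0,-0.4],[0,0,-1.0],[0,0,-1.7],[0,0,-2.3]]' --rot '[[0,0,0],[0,0,0],[0,0,0],[0,0,0],[0,0,0]]' --grip_force 40

```text
clock: 23.8
eef_pos: [464.2, -45.4, 92.6]
tcp_rot: [-3.141, 0.0, 1.38]
contact_force: [0.2, 0.2, 0.3]
opening: 0.687
grasp_force: 43.8
```

>>> play_rows --dp '[[0,0,0],[0,0,0]]' --rot '[[0,0,0],[0,0,0]]'

```text
clock: 23.97
eef_pos: [465.6, -45.5, 92.6]
tcp_rot: [3.138, -0.0, 1.381]
contact_force: [-0.3, 0.5, -1.5]
opening: 0.687
grasp_force: 43.8
```

```bash
python3 -c "
from h import *
p,y=state(); print(p,y,telemetry.sense()['opening']); fitend(p,y,60,130,12,p[2]+.2); plan((448.2,146.5,92,99),(448.2,146.5,40,99))"
```

```text
[465.56085174 -45.49132392  92.59895926] 79.0997944198001 0.6874333720121185
roi 1057 best [(62, 0), (68, -2), (75, -4), (91, 2)] (225, 14)
dp [4.63, -1.31, -0.01] rz -3.32 rows 5
 ->  [448.2 146.4  91.9] 99.0
dp [0.0, 0.0, 1.3] rz 0.0 rows 2
 ->  [448.2 146.4  39.9] 99.0
```

>>> play_rows --dp '[[0.9,-0.25,0],[1.9,-0.5,0],[2.8,-0.8,0],[3.8,-1.0,0],[4.63,-1.3,0]]' --rot '[[0,0,-0.7],[0,0,-1.4],[0,0,-2.1],[0,0,-2.8],[0,0,-3.32]]'

```text
clock: 24.43
eef_pos: [447.9, 148.2, 90.1]
tcp_rot: [-3.14, 0.0, 1.732]
contact_force: [0.6, -0.0, -0.5]
opening: 0.685
grasp_force: 43.8
```

>>> play_rows --dp '[[0,0,0],[0,0,0.4],[0,0,0.9],[0,0,1.3],[0,0,1.3]]' --rot '[[0,0,0],[0,0,0],[0,0,0],[0,0,0],[0,0,0]]'

```text
clock: 24.85
eef_pos: [445.5, 145.3, 35.8]
tcp_rot: [-3.135, 0.001, 1.728]
contact_force: [-0.5, -0.7, -0.9]
opening: 0.693
grasp_force: 43.8
```

>>> play_rows --dp '[[0,0,0],[0,0,0],[0,0,0]]' --rot '[[0,0,0],[0,0,0],[0,0,0]]'

```text
clock: 25.1
eef_pos: [449.0, 146.2, 39.8]
tcp_rot: [3.141, -0.0, 1.728]
contact_force: [-0.0, -0.2, -0.8]
opening: 0.687
grasp_force: 43.8
```

```bash
python3 -c "
from h import *
p,y=state(); print(p,y,telemetry.sense()['opening']); fitend(p,y,60,130,12,p[2]+.2); plan((448.2,147.5,10,99))"
```

```text
[448.95402203 146.21798123  39.82390116] 98.99425672365744 0.687341282058816
roi 704 best [(45, 4), (45, 6), (62, 0), (62, 2)] (169, -14)
dp [0.03, -0.02, 0.75] rz -0.0 rows 1
 ->  [448.1 147.4  10. ] 99.0
```

>>> play_rows --dp '[[0,0,0.25],[0,0,0.5],[0,0,0.75],[0,0,0.75],[0,0,0.75]]' --rot '[[0,0,0],[0,0,0],[0,0,0],[0,0,0],[0,0,0]]'

```text
clock: 25.57
eef_pos: [447.7, 146.0, 8.3]
tcp_rot: [-3.139, 0.0, 1.728]
contact_force: [-0.1, -0.3, -1.4]
opening: 0.687
grasp_force: 43.8
```

>>> play_rows --dp '[[0,0,0.05],[0,0,0.09],[0,0,0.09]]' --rot '[[0,0,0],[0,0,0],[0,0,0]]'

```text
clock: 25.82
eef_pos: [448.7, 146.3, 6.0]
tcp_rot: [3.141, -0.0, 1.728]
contact_force: [-0.1, 1.0, 1.1]
opening: 0.686
grasp_force: 44.0
```

Seated height reached; release and clear away.

>>> play_rows --dp '[[0,0,0],[0,0,0],[0,0,0],[0,0,0]]' --rot '[[0,0,0],[0,0,0],[0,0,0],[0,0,0]]' --fingers 1.0

```text
clock: 26.15
eef_pos: [448.6, 146.3, 5.8]
tcp_rot: [3.141, -0.0, 1.728]
contact_force: [-0.8, 0.2, -0.8]
opening: 0.996
grasp_force: 0.0
```

>>> play_rows --dp '[[0,0,-0.3],[0,0,-1.0],[0,0,-1.9],[0,0,-2.7],[0,0,-3.2]]' --rot '[[0,0,0],[0,0,0],[0,0,0],[0,0,0],[0,0,0]]'

```text
clock: 26.57
eef_pos: [449.5, 146.6, 136.6]
tcp_rot: [3.139, -0.0, 1.728]
contact_force: [0.9, 1.0, 0.0]
opening: 0.998
grasp_force: 0.0
```

>>> play_rows --dp '[[-0.9,-0.3,0],[-1.9,-0.6,0],[-2.9,-0.9,0],[-3.8,-1.2,0],[-4.6,-1.4,0]]' --rot '[[0,0,0],[0,0,0],[0,0,0],[0,0,0],[0,0,0]]'

```text
clock: 26.98
eef_pos: [420.9, -46.1, 133.8]
tcp_rot: [-3.142, 0.0, 1.728]
contact_force: [-0.1, 0.3, -0.4]
opening: 0.999
grasp_force: 0.0
```

>>> play_rows --dp '[[-0.5,0,0],[-1.5,0,0],[-2.0,0,0],[-2.0,0,0],[-2.0,0,0]]' --rot '[[0,0,0],[0,0,0],[0,0,0],[0,0,0],[0,0,0]]'

```text
clock: 27.4
eef_pos: [434.4, -124.0, 133.6]
tcp_rot: [-3.141, -0.0, 1.725]
contact_force: [0.1, 0.8, 0.4]
opening: 1.001
grasp_force: 0.0
```

```bash
python3 -c "
from h import *
print(state()); wood((18,))
f=optics.grab_frame('top');cv2.imwrite('pics/d4.png',cv2.resize(f['color'][110:250,130:370,::-1],(800,467),interpolation=2))"
```

```text
(array([ 434.42607632, -124.04360202,  133.60427866]), np.float64(98.86374722972734))
[258 132  34  19 562] z 18 [array([647.7, -46.6]), array([86.6, 44.4]), np.float64(84.6)]
[178 139  44  21 823] z 18 [array([627.4, 150.1]), array([ 50.6, 112. ]), np.float64(3.8)]
[ 175  204   51   29 1134] z 18 [array([447.9, 146.1]), array([ 59. , 129.4]), np.float64(8.9)]
```

View pics/d4.png

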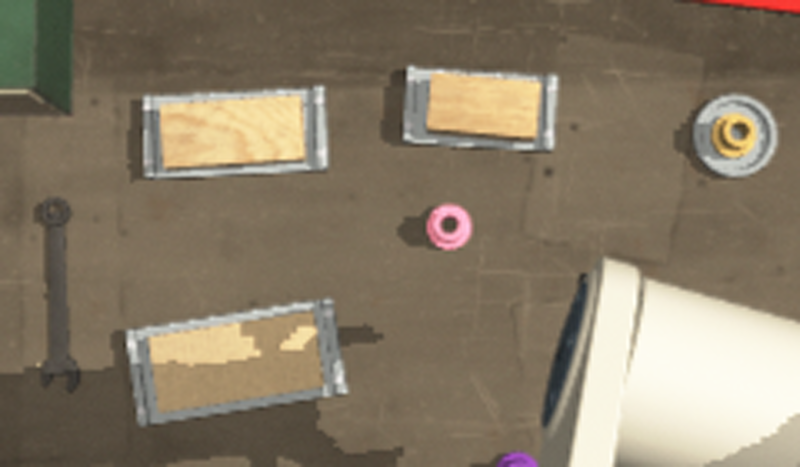

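The picture shows all four pieces placed: plank centred at about (235, 363), batten (232, 132), block (483, 105) and bush in the dish at (735, 133). All measured offsets are within 3 mm, so I am handing in.

```bash
python3 -c "
from h import *
print(r.sign_off())"
```

```text
the job is handed in; nothing more can be done
None
```

The job is handed in after 27 s of robot time: the bush stands in the dish and all three timbers lie in their own cradles, within about 3 mm of centre by the top camera, with the arm clear; hand-in gave no pass or fail result, and I made no measured check on the tape measure or spanner.

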